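Put the cleaned optics away on the microscope rig

TASK

Put the four cleaned optics where they belong: the green filter cube square into the seat of the detector box, whose lid you slide back first and slide fully shut again afterwards; the red filter cube into the open cube case; and each microscope objective upright into the parking cup of its own ring colour. Set everything down gently rather than letting it drop, and never let an objective tip over.

Things in the scene. Friction and masses are not known exactly. Their poses are not given: they have to be found in the camera images.
- green_cube: Loose black filter cube, a block 52 (its x) x 34 (its y) x 46 mm high, 0.12 kg, with a round green glass window (28 mm) on top and one on each end. Origin: centre of its underside; z up. Grip it across the 34 mm (its y), pads about 10 mm below its top, so that the fingertips clear the seat or case walls. Symmetrical: either way round is right.
- red_cube: Loose black filter cube, a block 52 (its x) x 34 (its y) x 46 mm high, 0.12 kg, with a round red glass window (28 mm) on top and one on each end. Origin: centre of its underside; z up. Grip it across the 34 mm (its y), pads about 10 mm below its top, so that the fingertips clear the seat or case walls. Symmetrical: either way round is right.
- yellow_objective: Loose microscope objective standing upright, 58 mm tall, 0.16 kg; yellow colour ring, steel nose on top. Origin: centre of its underside; z up. From below: thread 26 mm across, 0-4 mm; silver barrel 32 mm across, 4-46 mm (top 6 mm: the colour ring); nose 17 mm across to 58 mm. Grip the barrel from any side, 32 to 38 mm above its underside, to keep the fingertips above the cup's rim.
- blue_objective: Loose microscope objective standing upright, 58 mm tall, 0.16 kg; blue colour ring, white nose on top. Origin: centre of its underside; z up. From below: thread 26 mm across, 0-4 mm; silver barrel 32 mm across, 4-46 mm (top 6 mm: the colour ring); nose 17 mm across to 58 mm. Grip the barrel from any side, 32 to 38 mm above its underside, to keep the fingertips above the cup's rim.
- yellow_cup: Fixed parking cup: low black cup on a yellow flange 66 mm across, with a yellow inner floor. Origin: centre of its underside on the table. Inner floor 4 mm and rim 12 mm above the table, inside 48 mm across, outside 56 mm. An objective stands in it upright on its thread.
- blue_cup: Fixed parking cup: low black cup on a blue flange 66 mm across, with a blue inner floor. Origin: centre of its underside on the table. Inner floor 4 mm and rim 12 mm above the table, inside 48 mm across, outside 56 mm. An objective stands in it upright on its thread.
- cube_case: Fixed open case for one cube: pale rectangular tray, outside 76 (its x) x 58 (its y) x 14 mm high, walls 4 mm, so inside 68 x 50 mm; its floor 4 mm above the table. Origin: centre of its underside; z up. The cube stands in it with its long side along the case's long side.
- detector: Fixed black box with a sliding grey lid. Origin: table height, centre of its cube bay; +x = the way the lid opens. Box x -40 to 122, y +-66 mm, walls 56 mm high, side rails to 64 at |y| 60-66. Tubes jut out front (x -63) and back (x 191). Bay inside 68 (x) x 124 (y), floor 6 mm up; the seat is its middle 68 x 50, between low rails (tops 14 mm up); the cube stands there, long side along x, its top 4 mm below the lid.
- lid (a joint): The detector's lid, in m: 0 shut, 0.076 fully open (bay clear), sliding along the detector's x; it stays where left, about 2-4 N to move; starts shut or up to 12 mm ajar. Its top is 60 mm above the table; on it a black grip rib, 10 (x) x 46 mm (y), from 60 to 82 mm above the table, centre at detector x = 26 mm + joint value, y = 0: pinch or push it from above.

How it is judged:
By the outcome, as a careful person would: the job done as asked, in the order asked, and still so for the second after the job is handed in, with the robot touching nothing.
It also fails if it takes over 118 s, if anything falls off the work surface, if the arm or the gripper's body presses on something with over 40 N, if the wrist force passes 120 N, or if a joint passes its speed limit or range.

ROBOT

A 7-joint arm with a two-finger parallel gripper is mounted at the origin on the work surface. World frame = base frame: x ahead of the robot, y to its left, z up, the work surface at z = 0. Lengths are in m, angles in rad, forces in N, time in s.
With the tool pointing down it reaches from about 0.425 to 0.925 m from the base axis. Payload 6.8 kg.
Tool frame: the origin (TCP) lies at the very end of the fingers, on their centre line; the grasp point (between the pads) lies 19 mm behind it (r.tcp_to_grasp is the distance from the TCP to the grasp point, in m); z points along the fingers, y is the line along which they close (so a half turn about z gives the same grasp; the last joint's range is limited). The gripper opens to 85 mm and grips with 20 to 120 N. Pads are 22 mm wide; open, the fingers measure 114 mm over their backs; the gripper's body (76 mm by 85 mm) begins 54 mm behind the grasp point. The pads swing forward as they close: fully open they stand 13 mm farther back than shut.
Start: joints at [1.201, 0.477, 0.022, 1.555, -0.011, 1.109, -0.083], TCP at [0.175, -0.652, 0.231] pointing down, gripper open.
Joint ranges: [-2.96, 2.96], [-0.34, 2.1], [-1.41, 1.46], [0.24, 2.44], [-1.37, 4.51], [0.17, 1.92], [-2.96, 2.96]. Speed limits (rad/s): [2.39, 2.39, 3.14, 3.14, 3.14, 3.14, 3.14].

INTERFACE

Orientations are given as a rotation vector (axis times angle).
In Python, from bench import r gives the robot as it stands.
- The arm moves only by the tool step_arm, never from a script. Its argument "moves" is a list of rows, each a list of 7 numbers: the shift along the tool's x, y, z in mm, then the turn, a rotation vector about the tool's x, y, z in rad, then the finger opening in mm, from 0 to 85.4. A call has 1 to 8 rows; each row is the pose to reach, as a shift and turn from the pose commanded when the call began, along the tool's axes at that moment; what a row does not reach only later rows make up. A row lasts 1/10 s, in which the tool goes at most 50 mm and 8.59 degrees, less where a joint would pass 70% of its speed; a pose out of reach is approached as far as the arm can. A call with a gripper value outside its range is refused whole. The fingers move at their own pace and stop on an object; "grip_force" is the grip in N (left out, the last holds). Time passes only in rows, so rows that repeat a pose let the fingers close. It gives the time, the measured TCP pose, the force, the opening and the grip force at its end, in the units of the state.
- r.get_obs(): the state, without advancing time (a new reading comes with each control period).
- r.grab_frame(name): name is "scene" or "top" or "wrist"; returns a dict with "image" (400x640x3 uint8, red, green, blue), "depth" (400x640 float32, m along the optical axis (not along the pixel's ray), 0 where there is no reading), "mtx" (3x3 intrinsics, pixels), "rvec" (rotation vector, rad) and "tvec" (3), from world to camera coordinates, as OpenCV has them. Camera axes: x right, y down, z forward; pixel columns grow to the right and rows downward; lengths in m; the calibration is good to about 2 mm. A picture is of the moment at which its call begins.
- r.hand_in(): hands the job in; it is judged then, once.
The state is a dict: "clock": time; "joints": joint angles; "qvel": joint speeds; "tau": joint torques, N m; "tcp_pos": TCP position; "orientation": TCP orientation; "contact_force": force on the tool from outside, world axes, zero at the start; "moment": the same for the moment, N m; "grip_width": finger opening in m; "gripper_force": force on a finger pad.
Only numpy, scipy, OpenCV 4.12 (cv2) and the standard library are available. Lean on these libraries where they do the work, as an engineer would, in place of code of your own. Each camera call takes 0.05 s, during which the arm holds its last target. There are 200 camera calls.

## Working session

There is one attempt and no reset: what is moved stays moved. The work goes in short steps, Python scripts to look and compute and a tool call to move; the robot and the scene stay as the last step left them, time stands still between calls to the robot, and variables do not carry over. Pictures are saved under pics/ and viewed, at most 14 in all, crops included, and the job is handed in when it is done.

Besides the shell and the picture viewer there is one more tool, called after "Request:" as name([rows], argument=value, ...), one row to a line, values as JSON. step_arm: Moves the arm, as the interface text tells. Its arguments: {"type":"object","properties":{"moves":{"type":"array","items":{"type":"array","items":{"type":"number"}}},"grip_force":{"type":"number"}},"required":["moves"]}

```bash
ls; mkdir -p pics; cat > h.py <<'E'
import numpy as np, cv2
from bench import r
def grab(n, save=None):
    f=r.grab_frame(n)
    if save: cv2.imwrite('pics/'+save, cv2.cvtColor(f['image'],cv2.COLOR_RGB2BGR))
    return f
def ray(f,uv):
    R=cv2.Rodrigues(np.array(f['rvec'],float))[0]; t=np.array(f['tvec'],float).ravel()
    d=R.T@np.linalg.inv(f['mtx'])@np.array([uv[0],uv[1],1.]); return -R.T@t, d
def onz(f,uv,z):
    o,d=ray(f,uv); return o+d*(z-o[2])/d[2]
def cloud(f):
    v,u=np.mgrid[0:400,0:640]; z=f['depth']; K=f['mtx']
    P=np.stack([(u-K[0,2])/K[0,0]*z,(v-K[1,2])/K[1,1]*z,z],-1)
    R=cv2.Rodrigues(np.array(f['rvec'],float))[0]
    W=(P-np.array(f['tvec'],float).ravel())@R
    W[z==0]=np.nan; return W
E
python3 - <<'E'
from h import *
o=r.get_obs(); print(o)
for n in('scene','top'):
    f=grab(n,n+'1.png'); np.save(n+'.npy',f,allow_pickle=True); print(ray(f,(320,200)),f['mtx'][0,0])
E
```

```text
pics
{'clock': 0.0, 'joints': array([ 1.20087635,  0.47777988,  0.02231234,  1.5564344 , -0.01151449,
        1.10929319, -0.0830857 ]), 'qvel': array([-0.00058502,  0.00047035,  0.00078175,  0.00090835,  0.00143219,
       -0.0003368 , -0.00155954]), 'tau': array([ 1.15993709e-03, -5.96434164e+01,  1.60810076e+00, -2.81193191e+01,
        1.24890968e-02,  9.44659085e-03, -2.48636252e-05]), 'tcp_pos': array([ 0.17457292, -0.65143261,  0.23034593]), 'orientation': array([-3.11296055e+00, -4.09947061e-01,  5.31489191e-04]), 'contact_force': array([ 0.01502649, -0.57837962, -0.52605946]), 'moment': array([-0.00814387,  0.02211512,  0.0582103 ]), 'gripper_force': 0.0, 'grip_width': 0.08524317853864885}
(array([ 1.23371263, -0.09866964,  0.53665954]), array([-0.82883185,  0.08724399, -0.55285415])) 406.10859672192305
(array([ 0.38425707, -0.01611817,  1.31119601]), array([ 0.08768368,  0.03202721, -0.99591789])) 444.1849676895035
```

View pics/top1.png

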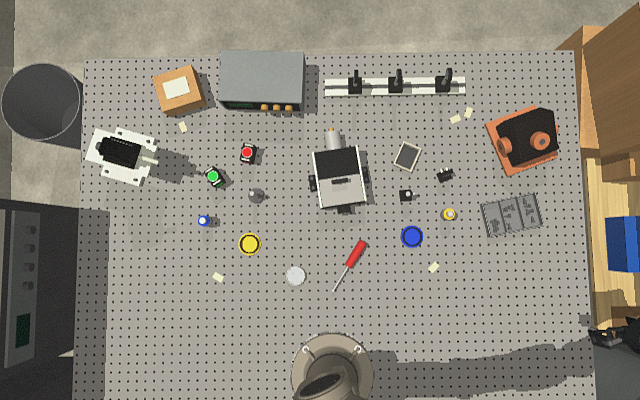

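View pics/scene1.png

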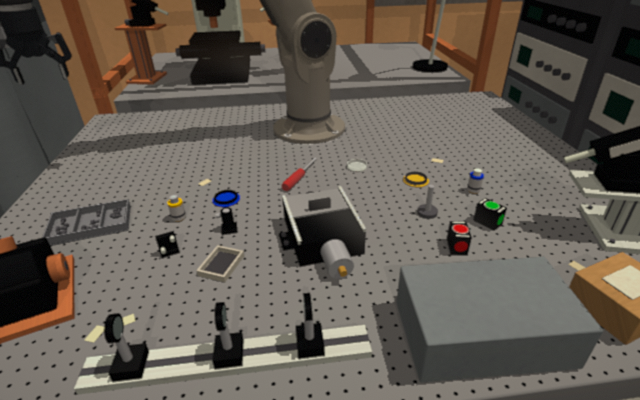

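The overhead view shows: green cube (213,176), red cube (248,152), blue objective (204,220), yellow objective (449,214), yellow cup (249,244), blue cup (412,236), case (407,157), detector (340,180) with its long tube pointing up, so the lid opens away from the robot. There is a loose post at (256,195), and small clutter at (406,195) and (445,174). The scene view agrees.

```bash
python3 - <<'E'
from h import *
f=np.load('top.npy',allow_pickle=True).item(); W=cloud(f); im=f['image']
hsv=cv2.cvtColor(im,cv2.COLOR_RGB2HSV)
def blob(lo,hi,box,z,name):
    m=cv2.inRange(hsv,np.array(lo),np.array(hi)); k=np.zeros_like(m); x0,y0,x1,y1=box; k[y0:y1,x0:x1]=255; m&=k
    v,u=np.nonzero(m); p=onz(f,(u.mean(),v.mean()),z); print(name,len(u),u.mean().round(1),v.mean().round(1),p.round(4),'depth z',np.nanmedian(W[m>0][:,2]).round(3))
blob((50,120,60),(75,255,255),(195,160,230,195),.046,'green')
blob((0,150,80),(8,255,255),(235,138,262,168),.046,'red')
blob((105,120,60),(130,255,255),(190,205,220,235),.046,'blueobj')
blob((18,120,80),(32,255,255),(436,200,462,228),.046,'yelobj')
blob((105,120,60),(130,255,255),(392,218,432,258),.004,'bluecup')
blob((18,120,80),(32,255,255),(232,228,268,262),.004,'yelcup')
# cubes: top-height points
for n,(x0,y0,x1,y1),z0,z1 in (('green',(195,160,230,195),.035,.06),('red',(232,136,264,170),.035,.06),('case',(388,138,425,176),.008,.025),('det',(300,140,375,215),.045,.075),('rib',(330,165,365,200),.072,.1),('tubes',(300,120,375,220),.02,.045),('post',(244,180,270,208),.02,.3),('clutA',(395,185,415,205),.02,.3),('clutB',(430,160,460,185),.015,.3),('bobj',(190,205,220,235),.03,.08),('yobj',(436,200,462,228),.03,.08)):
    P=W[y0:y1,x0:x1].reshape(-1,3); P=P[(P[:,2]>z0)&(P[:,2]<z1)]
    if len(P)<3: print(n,len(P));continue
    rc=cv2.minAreaRect((P[:,:2]*1000).astype(np.float32)); print(n,len(P),np.round(rc[0],1),np.round(rc[1],1),round(rc[2],1),'zmed',np.median(P[:,2]).round(3),P[:,2].max().round(3))
big=cv2.resize(im[130:260,180:470],None,fx=2.7,fy=2.7,interpolation=cv2.INTER_CUBIC); cv2.imwrite('pics/crop.png',big[:,:,::-1]); print(big.shape)
E
```

```text
green 76 213.5 177.3 [0.566  0.3305 0.046 ] depth z 0.045
red 59 246.4 152.4 [0.6372 0.2357 0.046 ] depth z 0.046
blueobj 54 203.9 220.5 [0.442  0.3571 0.046 ] depth z 0.045
yelobj 76 448.1 213.8 [ 0.4506 -0.3393  0.046 ] depth z 0.045
bluecup 323 411.3 236.2 [ 0.3888 -0.2401  0.004 ] depth z 0.004
yelcup 339 249.3 243.7 [0.374  0.2352 0.004 ] depth z 0.003
green 227 [569.3 333.6] [53.3 34.3] 33.8 zmed 0.045 0.051
red 220 [637.2 235.2] [34.  52.3] 77.1 zmed 0.045 0.055
case 146 [ 630.8 -223.5] [86.3 90.4] 71.3 zmed 0.013 0.019
det 2717 [565.5 -28.7] [215.5 132.1] 8.1 zmed 0.056 0.074
rib 62 [546.6 -31.7] [10.2 43.7] 8.4 zmed 0.08 0.087
tubes 191 [580.7 -46.7] [126.8 251.1] 86.9 zmed 0.039 0.045
post 31 [514.2 215.1] [10.7 10.2] 5.9 zmed 0.067 0.075
clutA 87 [ 508.5 -229.1] [23.8 32.6] 1.8 zmed 0.048 0.054
clutB 91 [ 571.6 -337.3] [24.5 36.3] 19.8 zmed 0.043 0.05
bobj 114 [440.6 359.1] [29.1 32.5] 2.7 zmed 0.046 0.064
yobj 114 [ 450.  -340.7] [32.4 28.8] 87.7 zmed 0.047 0.062
(351, 783, 3)
```

View pics/crop.png

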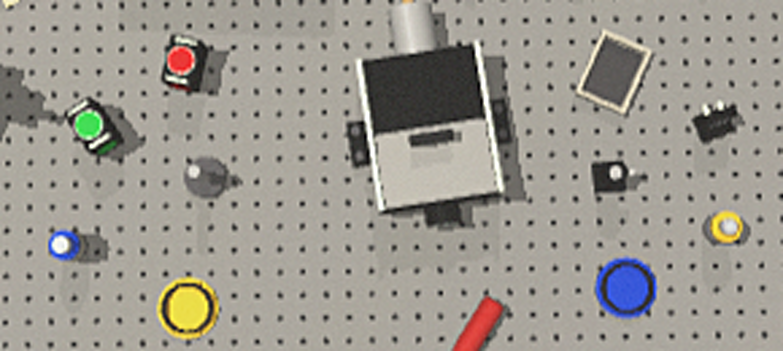

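The crop confirms the layout and angles: green leans up-left, red slightly right, and the lid's rib sits mid-box. Next I refine the detector and case and write a move-planning helper.

```bash
cat >> h.py <<'E'
def plan(x,y,z,a):
    """shift (mm) and turn about tool axes to TCP (x,y,z) pointing down, closing line at a deg in world"""
    from scipy.spatial.transform import Rotation as Ro
    o=r.get_obs(); R=Ro.from_rotvec(o['orientation']).as_matrix(); p=o['tcp_pos']
    az=np.degrees(np.arctan2(y,x)); a=az+(a-az+90)%180-90
    yy=np.array([np.cos(np.radians(a)),np.sin(np.radians(a)),0]); zz=np.array([0,0,-1.]); Rt=np.c_[np.cross(yy,zz),yy,zz]
    print('shift',(R.T@(np.array([x,y,z])-p)*1000).round(1),'turn',Ro.from_matrix(R.T@Rt).as_rotvec().round(3),'rel to radial',round(a-az,1))
E
python3 - <<'E'
from h import *
f=np.load('top.npy',allow_pickle=True).item(); W=cloud(f); im=f['image']
c,s=np.cos(np.radians(8.2)),np.sin(np.radians(8.2))
P=W[130:220,295:380].reshape(-1,3); P=P[np.isfinite(P[:,2])]
D=np.c_[(P[:,0]*c+P[:,1]*s),(-P[:,0]*s+P[:,1]*c),P[:,2]]*1000
def st(n,m): print(n,m.sum(),'x',np.percentile(D[m,0],[0,2,50,98,100]).round(1),'y',np.percentile(D[m,1],[0,2,50,98,100]).round(1))
z=D[:,2]
st('>50',(z>50)&(z<70)); st('rails',(z>61.5)&(z<68)); st('rib',(z>74)&(z<90))
for lo,hi in((52.5,58),(58,62)): st((lo,hi),(z>lo)&(z<hi))
print('rib in world',P[(z>74)&(z<90)].mean(0).round(4))
# case
g=im[138:178,386:428].mean(2); sat=cv2.cvtColor(im,cv2.COLOR_RGB2HSV)[138:178,386:428]
m=(g>185).astype(np.uint8); n,l,stt,_=cv2.connectedComponentsWithStats(m); k=1+stt[1:,4].argmax(); v,u=np.nonzero(l==k)
Q=np.array([onz(f,(a+386,b+138),.014)[:2]*1000 for a,b in zip(u,v)],np.float32)
print('case',len(u),cv2.minAreaRect(Q))
P=W[138:178,386:428].reshape(-1,3); P=P[(P[:,2]>.010)&(P[:,2]<.018)]; rc=cv2.minAreaRect((P[:,:2]*1000).astype(np.float32)); print(np.median(P,0))
plan(.5466,-.0317,.2,8.2)
E
```

```text
>50 2555 x [449.5 471.8 552.1 654.2 686.5] y [-175.2 -172.3 -109.5  -45.5  -42.9]
rails 435 x [469.7 472.7 519.1 623.9 630.3] y [-174.8 -174.3 -105.6  -43.7  -42.9]
rib 59 x [531.3 531.9 535.8 541.5 541.6] y [-131.2 -130.4 -110.   -88.   -87.5]
(52.5, 58) 1071 x [461.4 471.4 575.8 641.7 685.7] y [-173.4 -167.3 -108.7  -51.1  -44.3]
(58, 62) 705 x [469.3 472.4 511.8 611.4 632.4] y [-175.2 -172.8 -112.5  -45.7  -43. ]
rib in world [ 0.5464 -0.0319  0.0807]
case 116 ((626.0221557617188, -232.34988403320312), (57.64811706542969, 77.04032897949219), 64.65657806396484)
[ 0.62273657 -0.23435465  0.01297176]
shift [ 519.8 -502.3   31.2] turn [-1.000e-03 -1.000e-03 -1.452e+00] rel to radial 11.5
```

Request:
step_arm([
  [520, -502, 31, 0, 0, -1.452, 40],
  [520, -502, 31, 0, 0, -1.452, 40],
  [520, -502, 31, 0, 0, -1.452, 40],
  [520, -502, 31, 0, 0, -1.452, 40],
  [520, -502, 31, 0, 0, -1.452, 40],
  [520, -502, 31, 0, 0, -1.452, 40],
  [520, -502, 31, 0, 0, -1.452, 40],
  [520, -502, 31, 0, 0, -1.452, 40],
])

```text
clock: 0.9
tcp_pos: [0.381, -0.3076, 0.214]
orientation: [2.333, 2.104, -0.0]
contact_force: [1.1, -0.6, 0.2]
grip_width: 0.04
gripper_force: 0.0
```

```bash
python3 -c "
from h import *
print(r.get_obs()['joints'].round(3)); plan(.5466,-.0317,.12,8.2)"
```

```text
[ 0.886  0.217 -0.381  1.986  0.099  0.956  0.353]
shift [291.5 136.3  93.9] turn [-0.     0.    -0.246] rel to radial 11.5
```

Request:
step_arm([
  [291, 136, 60, 0, 0, -0.246, 40],
  [291, 136, 60, 0, 0, -0.246, 40],
  [291, 136, 60, 0, 0, -0.246, 40],
  [291, 136, 60, 0, 0, -0.246, 40],
  [291, 136, 60, 0, 0, -0.246, 40],
  [291, 136, 60, 0, 0, -0.246, 40],
  [291, 136, 94, 0, 0, -0.246, 40],
  [291, 136, 94, 0, 0, -0.246, 40],
])

```text
clock: 1.7
tcp_pos: [0.5461, -0.03, 0.116]
orientation: [-2.052, -2.37, 0.002]
contact_force: [-1.6, -0.6, -0.6]
grip_width: 0.0399
gripper_force: 0.0
```

```bash
python3 -c "
from h import *
f=grab('wrist','w1.png');W=cloud(f)
print(r.get_obs()['joints'].round(3)); plan(.5466,-.0317,.065,8.2)
P=W.reshape(-1,3); P=P[(P[:,2]>.072)&(P[:,2]<.095)&(abs(P[:,0]-.546)<.02)&(abs(P[:,1]+.032)<.04)]
if len(P): print(len(P),cv2.minAreaRect((P[:,:2]*1000).astype(np.float32)))"
```

```text
[ 0.355  0.46  -0.514  1.933  0.298  0.829 -0.178]
shift [ 0.9  1.  52.7] turn [-0.005 -0.002 -0.002] rel to radial 11.5
1094 ((548.2772827148438, -28.867082595825195), (9.674810409545898, 45.530029296875), 8.287100791931152)
```

View pics/w1.png

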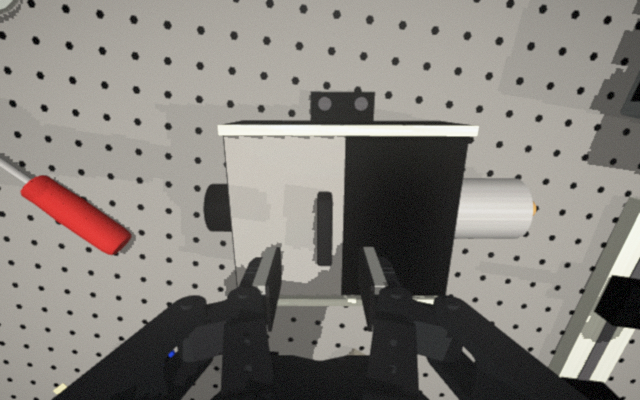

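The wrist view shows the rib at (324,228), centred between the fingers; it agrees with the overhead view within 3 mm. I descend and pinch.

Request:
step_arm([
  [1, 1, 25, 0, 0, 0, 40],
  [1, 1, 45, 0, 0, 0, 40],
  [1, 1, 51, 0, 0, 0, 30],
  [1, 1, 51, 0, 0, 0, 0],
  [1, 1, 51, 0, 0, 0, 0],
  [1, 1, 51, 0, 0, 0, 0],
  [1, 1, 51, 0, 0, 0, 0],
  [1, 1, 51, 0, 0, 0, 0],
], grip_force=25)

```text
clock: 2.55
tcp_pos: [0.5489, -0.0349, 0.07]
orientation: [2.064, 2.366, -0.0]
contact_force: [0.5, -4.0, 1.8]
grip_width: 0.009
gripper_force: 29.3
```

Request:
step_arm([
  [0, 15, 0, 0, 0, 0, 0],
  [0, 32, 0, 0, 0, 0, 0],
  [0, 49, 0, 0, 0, 0, 0],
  [0, 63, 0, 0, 0, 0, 0],
  [0, 72, 0, 0, 0, 0, 0],
  [0, 75, 0, 0, 0, 0, 0],
  [0, 77, 0, 0, 0, 0, 0],
  [0, 77, 0, 0, 0, 0, 0],
])

```text
clock: 3.35
tcp_pos: [0.6241, -0.0241, 0.0699]
orientation: [2.065, 2.368, -0.003]
contact_force: [-3.1, -4.9, 7.7]
grip_width: 0.0089
gripper_force: 30.1
```

```bash
python3 -c "
from h import *
f=grab('top');W=cloud(f); W2=W[120:220,295:380].reshape(-1,3)
c,s=np.cos(np.radians(8.2)),np.sin(np.radians(8.2))
print(r.get_obs()['contact_force'])
f=grab('wrist');W=cloud(f);P=W.reshape(-1,3)
P=P[np.isfinite(P[:,2])]
D=np.c_[(P[:,0]*c+P[:,1]*s)-.5095,(-P[:,0]*s+P[:,1]*c)+.109,P[:,2]]*1000
m=(abs(D[:,1])<50)&(abs(D[:,2]-60)<2)&(D[:,0]>-60)&(D[:,0]<130); print('lid x',np.percentile(D[m,0],[0,2,98,100]))"
```

```text
[-3.59255286 -3.60938083  6.59546588]
lid x [-36.04187068  40.23128277 115.14569856 117.11945904]
```

Request:
step_arm([
  [0, 2, 0, 0, 0, 0, 0],
  [0, 4, 0, 0, 0, 0, 0],
  [0, 4, 0, 0, 0, 0, 0],
])

```text
clock: 3.75
tcp_pos: [0.6243, -0.0241, 0.0698]
orientation: [-2.062, -2.364, 0.013]
contact_force: [-14.9, -5.0, 17.8]
grip_width: 0.0094
gripper_force: 31.5
```

Request:
step_arm([
  [0, -3, 0, 0, 0, 0, 30],
  [0, -3, 0, 0, 0, 0, 40],
  [0, -3, -30, 0, 0, 0, 40],
  [0, -3, -80, 0, 0, 0, 60],
  [0, -3, -130, 0, 0, 0, 85],
])

```text
clock: 4.25
tcp_pos: [0.6251, -0.0223, 0.1999]
orientation: [-2.062, -2.368, -0.0]
contact_force: [1.5, 0.2, 0.2]
grip_width: 0.0677
gripper_force: 0.0
```

```bash
python3 -c "
from h import *
plan(.568,.332,.2,123.8)"
```

```text
shift [358.8  -7.9   0.5] turn [-2.000e-03 -1.000e-03  1.119e+00] rel to radial -86.5
```

Request:
step_arm([
  [359, -8, 0, 0, 0, 1.119, 85],
  [359, -8, 0, 0, 0, 1.119, 85],
  [359, -8, 0, 0, 0, 1.119, 85],
  [359, -8, 0, 0, 0, 1.119, 85],
  [359, -8, 0, 0, 0, 1.119, 85],
  [359, -8, 0, 0, 0, 1.119, 85],
  [359, -8, 0, 0, 0, 1.119, 85],
  [359, -8, 0, 0, 0, 1.119, 85],
])

```text
clock: 5.05
tcp_pos: [0.5646, 0.341, 0.1994]
orientation: [-2.998, -0.918, -0.001]
contact_force: [-0.6, 0.4, -0.8]
grip_width: 0.0852
gripper_force: 0.0
```

```bash
cat >> h.py <<'E'
def toprect(f,xy,z0,z1,rad=.05):
    P=cloud(f).reshape(-1,3); P=P[np.isfinite(P[:,2])]
    P=P[(P[:,2]>z0)&(P[:,2]<z1)&(np.hypot(P[:,0]-xy[0],P[:,1]-xy[1])<rad)]
    print(len(P),cv2.minAreaRect((P[:,:2]*1000).astype(np.float32)) if len(P)>3 else '', np.median(P[:,2]))
E
python3 -c "
from h import *
print(r.get_obs()['joints'].round(3))
f=grab('wrist','w2.png'); toprect(f,(.568,.332),.041,.052); toprect(f,(.637,.235),.041,.052)
plan(.568,.332,.1,123.8)"
```

```text
[-0.381  0.505 -0.356  1.608  0.188  1.06  -1.765]
1725 ((571.389404296875, 335.87640380859375), (51.88238525390625, 33.928443908691406), 33.32853317260742) 0.046773351011025616
1810 ((639.302978515625, 237.61956787109375), (34.72908401489258, 52.056602478027344), 77.47728729248047) 0.04667292470308067
shift [-2.1  8.5 99.2] turn [-0.005 -0.002  0.002] rel to radial -86.5
```

View pics/w2.png

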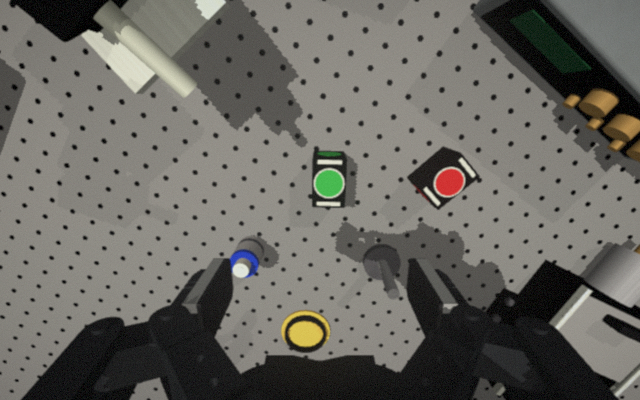

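The wrist view shows the green cube at (329,180) with its long side along the tool's x, and the red cube at (447,180). Wrist-camera positions run about 2.5 mm above the overhead ones and match the arm's position at the lid stop, so I use them.

```bash
python3 -c "
from h import *
plan(.571,.3355,.017,123.4)"
```

```text
shift [  2.1   7.7 182.2] turn [-0.005 -0.002  0.009] rel to radial -87.0
```

Request:
step_arm([
  [2, 8, 40, 0, 0, 0.009, 70],
  [2, 8, 80, 0, 0, 0.009, 70],
  [2, 8, 110, 0, 0, 0.009, 70],
  [2, 8, 110, 0, 0, 0.009, 70],
])

```text
clock: 5.5
tcp_pos: [0.5722, 0.3228, 0.0844]
orientation: [3.008, 0.898, -0.013]
contact_force: [0.1, -0.7, -0.0]
grip_width: 0.0702
gripper_force: 0.0
```

```bash
python3 -c "
from h import *
plan(.571,.3355,.017,123.4)"
```

```text
shift [  6.5 -11.3  67.3] turn [ 0.     0.009 -0.003] rel to radial -87.0
```

Request:
step_arm([
  [6, -11, 30, 0, 0, 0, 70],
  [6, -11, 30, 0, 0, 0, 70],
  [6, -11, 30, 0, 0, 0, 70],
])

```text
clock: 5.8
tcp_pos: [0.5742, 0.3384, 0.0605]
orientation: [-3.01, -0.899, -0.001]
contact_force: [0.9, -0.1, 0.4]
grip_width: 0.07
gripper_force: 0.0
```

```bash
python3 -c "
from h import *
plan(.571,.3355,.017,123.4)"
```

```text
shift [-4.3  0.6 43.5] turn [-0.    -0.001 -0.002] rel to radial -87.0
```

Request:
step_arm([
  [-4, 0, 20, 0, 0, 0, 70],
  [-4, 0, 36, 0, 0, 0, 70],
  [-4, 0, 43, 0, 0, 0, 60],
  [-4, 0, 43, 0, 0, 0, 20],
  [-4, 0, 43, 0, 0, 0, 20],
  [-4, 0, 43, 0, 0, 0, 20],
  [-4, 0, 43, 0, 0, 0, 20],
  [-4, 0, 43, 0, 0, 0, 20],
], grip_force=40)

```text
clock: 6.6
tcp_pos: [0.5708, 0.3363, 0.0168]
orientation: [-3.01, -0.898, -0.002]
contact_force: [0.8, 0.2, 3.1]
grip_width: 0.0333
gripper_force: 40.9
```

Request:
step_arm([
  [0, 0, -15, 0, 0, 0, 20],
  [0, 0, -50, 0, 0, 0, 20],
  [0, 0, -90, 0, 0, 0, 20],
  [0, 0, -130, 0, 0, 0, 20],
  [0, 0, -150, 0, 0, 0, 20],
  [0, 0, -150, 0, 0, 0, 20],
  [0, 0, -150, 0, 0, 0, 20],
])

```text
clock: 7.3
tcp_pos: [0.5702, 0.3358, 0.1665]
orientation: [3.01, 0.898, 0.001]
contact_force: [0.0, 0.4, -1.3]
grip_width: 0.0334
gripper_force: 40.5
```

```bash
python3 -c "
from h import *
plan(.522,-.033,.165,98.2); print(r.get_obs()['joints'])"
```

```text
shift [-242.4  282.2    1.5] turn [ 0.    -0.     0.437] rel to radial -78.2
[-0.38391134  0.54020026 -0.34221966  1.63061347  0.20611049  1.00611501
 -1.78275191]
```

Request:
step_arm([
  [-30, 35, 0, 0, 0, 0.06, 20],
  [-60, 70, 0, 0, 0, 0.12, 20],
  [-90, 105, 0, 0, 0, 0.18, 20],
  [-120, 140, 0, 0, 0, 0.24, 20],
  [-150, 175, 0, 0, 0, 0.29, 20],
  [-180, 210, 0, 0, 0, 0.35, 20],
  [-210, 245, 0, 0, 0, 0.4, 20],
  [-225, 262, 0, 0, 0, 0.437, 20],
])

```text
clock: 8.1
tcp_pos: [0.5233, -0.0116, 0.1645]
orientation: [3.132, 0.213, -0.007]
contact_force: [0.4, 0.3, -0.9]
grip_width: 0.0332
gripper_force: 40.5
```

Request:
step_arm([
  [0, 0, 0, 0, 0, 0, 20],
  [0, 0, 0, 0, 0, 0, 20],
  [0, 0, 0, 0, 0, 0, 20],
])

```text
clock: 8.4
tcp_pos: [0.5255, -0.0046, 0.1656]
orientation: [-3.132, -0.228, 0.001]
contact_force: [-0.9, 0.2, -0.7]
grip_width: 0.0333
gripper_force: 40.5
```

```bash
python3 -c "
from h import *
plan(.522,-.033,.1,98.2)
f=grab('wrist','w3.png')
P=cloud(f).reshape(-1,3)
P=P[np.isfinite(P[:,2])];c,s=np.cos(np.radians(8.2)),np.sin(np.radians(8.2))
D=np.c_[(P[:,0]-.522)*c+(P[:,1]+.033)*s,-(P[:,0]-.522)*s+(P[:,1]+.033)*c,P[:,2]]*1000
m=(abs(D[:,1])<75)&(abs(D[:,2]-64)<2.5)&(abs(D[:,0])<140); print('rails',m.sum(),np.percentile(D[m],[0,2,98,100],axis=0)[:,:2])"
```

```text
shift [-7.5 27.7 65.6] turn [-0.001  0.001  0.002] rel to radial -78.2
rails 4132 [[-40.57320363 -66.92884058]
 [-30.91013604 -66.08610692]
 [118.26948426  65.25715602]
 [121.55474869  65.8919081 ]]
```

View pics/w3.png

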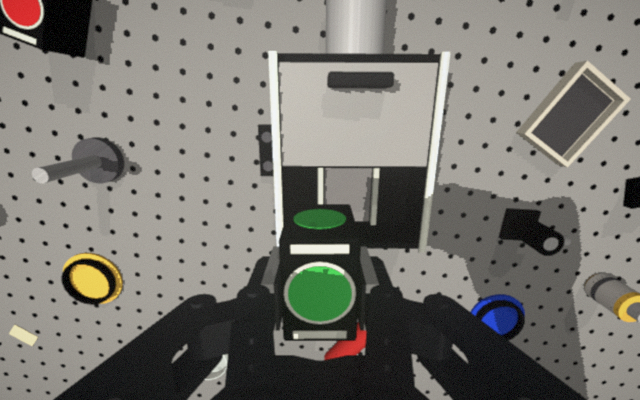

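The wrist view shows the bay open with the seat's pale rails at (320,195) and (376,195), and the green cube held square. The detector edges fit the origin (0.522, -0.033) within 1 mm.

Request:
step_arm([
  [-4, 15, 0, 0, 0, 0, 20],
  [-7, 28, 10, 0, 0, 0, 20],
  [-7, 28, 40, 0, 0, 0, 20],
  [-7, 28, 65, 0, 0, 0, 20],
  [-7, 28, 65, 0, 0, 0, 20],
  [-7, 28, 65, 0, 0, 0, 20],
])

```text
clock: 9.05
tcp_pos: [0.5225, -0.0348, 0.1008]
orientation: [-3.133, -0.225, 0.002]
contact_force: [1.1, -0.1, -0.3]
grip_width: 0.0336
gripper_force: 40.4
```

```bash
python3 -c "
from h import *
plan(.522,-.033,.0228,98.2)"
```

```text
shift [-0.1 -1.8 78. ] turn [-0.     0.001  0.   ] rel to radial -78.2
```

Request:
step_arm([
  [0, -2, 30, 0, 0, 0, 20],
  [0, -2, 55, 0, 0, 0, 20],
  [0, -2, 66, 0, 0, 0, 20],
  [0, -2, 72, 0, 0, 0, 20],
  [0, -2, 75, 0, 0, 0, 20],
  [0, -2, 77, 0, 0, 0, 20],
  [0, -2, 78, 0, 0, 0, 20],
  [0, -2, 78, 0, 0, 0, 20],
])

```text
clock: 9.85
tcp_pos: [0.5229, -0.0331, 0.0237]
orientation: [3.134, 0.224, 0.001]
contact_force: [0.3, -0.6, -1.0]
grip_width: 0.0335
gripper_force: 40.5
```

Request:
step_arm([
  [0, 0, 0.7, 0, 0, 0, 20],
  [0, 0, 1.2, 0, 0, 0, 20],
  [0, 0, 1.5, 0, 0, 0, 20],
])

```text
clock: 10.15
tcp_pos: [0.5228, -0.0332, 0.0227]
orientation: [3.133, 0.224, 0.001]
contact_force: [-3.7, 0.8, 13.2]
grip_width: 0.0337
gripper_force: 42.2
```

Request:
step_arm([
  [0, 0, -0.5, 0, 0, 0, 36],
  [0, 0, -0.5, 0, 0, 0, 42],
  [0, 0, -0.5, 0, 0, 0, 50],
  [0, 0, -0.5, 0, 0, 0, 50],
  [0, 0, -30, 0, 0, 0, 50],
  [0, 0, -70, 0, 0, 0, 50],
  [0, 0, -110, 0, 0, 0, 40],
  [0, 0, -110, 0, 0, 0, 40],
])

```text
clock: 10.95
tcp_pos: [0.5261, -0.033, 0.1367]
orientation: [3.133, 0.224, 0.015]
contact_force: [0.6, 0.2, 0.3]
grip_width: 0.0401
gripper_force: 0.0
```

```bash
python3 -c "
from h import *
f=grab('wrist','w4.png'); toprect(f,(.522,-.033),.045,.056,.042)
plan(.622,-.0235,.13,8.2);print(r.get_obs()['joints'])
"
```

```text
3234 ((519.2557983398438, -33.50481414794922), (76.07038879394531, 48.05756759643555), 7.884520053863525) 0.052769408499147324
shift [97.9  4.3  4.8] turn [ 0.005 -0.004 -1.571] rel to radial 10.4
[ 0.0979861   0.35874729 -0.1865785   1.99614966  0.09265686  0.78874306
 -1.57030549]
```

View pics/w4.png

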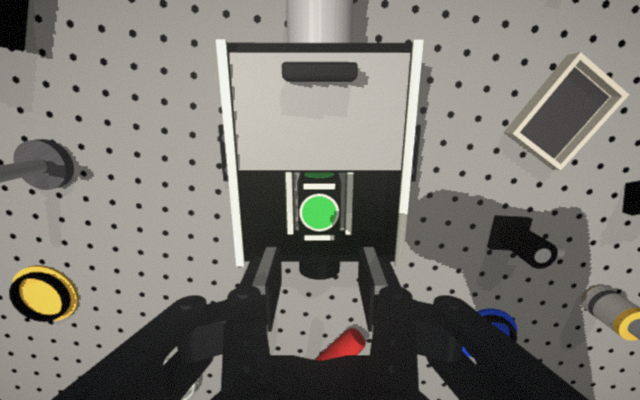

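The wrist view shows the green cube standing square between the seat rails at (319,212), its top below the lid. Now I shut the lid.

Request:
step_arm([
  [98, 4, 0, 0, 0, -1.571, 40],
  [98, 4, 0, 0, 0, -1.571, 40],
  [98, 4, 0, 0, 0, -1.571, 40],
  [98, 4, 0, 0, 0, -1.571, 40],
  [98, 4, 0, 0, 0, -1.571, 40],
  [98, 4, 0, 0, 0, -1.571, 40],
  [98, 4, 0, 0, 0, -1.571, 40],
  [98, 4, 0, 0, 0, -1.571, 40],
])

```text
clock: 11.8
tcp_pos: [0.619, -0.0231, 0.1299]
orientation: [-2.452, -1.961, 0.003]
contact_force: [0.3, -0.3, 0.3]
grip_width: 0.04
gripper_force: 0.0
```

Request:
step_arm([
  [0, 0, 0, 0, 0, 0, 40],
  [0, 0, 0, 0, 0, 0, 40],
])

```text
clock: 12.0
tcp_pos: [0.6194, -0.0233, 0.1305]
orientation: [-2.463, -1.948, 0.002]
contact_force: [0.2, -0.4, 1.2]
grip_width: 0.0394
gripper_force: 0.0
```

```bash
python3 -c "
from h import *
plan(.622,-.0235,.07,8.2)
"
```

```text
shift [ 0.4  2.7 60.5] turn [-0.002 -0.    -0.375] rel to radial 10.4
```

Request:
step_arm([
  [0, 3, 0, 0, 0, -0.15, 40],
  [0, 3, 0, 0, 0, -0.3, 40],
  [0, 3, 15, 0, 0, -0.375, 40],
  [0, 3, 40, 0, 0, -0.375, 40],
  [0, 3, 58, 0, 0, -0.375, 35],
  [0, 3, 60, 0, 0, -0.375, 0],
  [0, 3, 60, 0, 0, -0.375, 0],
  [0, 3, 60, 0, 0, -0.375, 0],
])

```text
clock: 12.8
tcp_pos: [0.6224, -0.0237, 0.0711]
orientation: [-2.053, -2.377, 0.001]
contact_force: [2.4, 1.4, -13.4]
grip_width: 0.0087
gripper_force: 42.7
```

Request:
step_arm([
  [0, 0, 0, 0, 0, 0, 0],
  [0, 0, 0, 0, 0, 0, 0],
])

```text
clock: 13.0
tcp_pos: [0.6224, -0.0237, 0.0711]
orientation: [-2.052, -2.377, 0.001]
contact_force: [1.8, 2.0, -14.9]
grip_width: 0.0085
gripper_force: 42.4
```

Request:
step_arm([
  [0, -15, 0, 0, 0, 0, 0],
  [0, -32, 0, 0, 0, 0, 0],
  [0, -48, 0, 0, 0, 0, 0],
  [0, -60, 0, 0, 0, 0, 0],
  [0, -68, 0, 0, 0, 0, 0],
  [0, -72, 0, 0, 0, 0, 0],
  [0, -75, 0, 0, 0, 0, 0],
  [0, -75, 0, 0, 0, 0, 0],
])

```text
clock: 13.8
tcp_pos: [0.5487, -0.0342, 0.0712]
orientation: [-2.051, -2.378, -0.001]
contact_force: [3.1, 4.6, -23.1]
grip_width: 0.0086
gripper_force: 41.3
```

Request:
step_arm([
  [0, -1, 0, 0, 0, 0, 0],
  [0, -2, 0, 0, 0, 0, 0],
  [0, -3, 0, 0, 0, 0, 0],
  [0, -3, 0, 0, 0, 0, 0],
])

```text
clock: 14.2
tcp_pos: [0.5485, -0.0342, 0.0713]
orientation: [2.05, 2.377, 0.008]
contact_force: [10.8, 4.4, -33.0]
grip_width: 0.0088
gripper_force: 40.2
```

Request:
step_arm([
  [0, 2, 0, 0, 0, 0, 15],
  [0, 2, 0, 0, 0, 0, 30],
  [0, 2, 0, 0, 0, 0, 40],
  [0, 2, -30, 0, 0, 0, 40],
  [0, 2, -70, 0, 0, 0, 70],
  [0, 2, -110, 0, 0, 0, 70],
  [0, 2, -110, 0, 0, 0, 70],
])

```text
clock: 14.9
tcp_pos: [0.5519, -0.0348, 0.1883]
orientation: [2.046, 2.371, 0.01]
contact_force: [0.3, -0.4, -0.6]
grip_width: 0.0698
gripper_force: 0.0
```

```bash
python3 -c "
from h import *
plan(.639,.2375,.15,77.3)
f=grab('wrist');toprect(f,(.548,-.03),.076,.09,.04)
P=cloud(f).reshape(-1,3)
P=P[np.isfinite(P[:,2])];c,s=np.cos(np.radians(8.2)),np.sin(np.radians(8.2))
D=np.c_[(P[:,0]-.522)*c+(P[:,1]+.033)*s,-(P[:,0]-.522)*s+(P[:,1]+.033)*c,P[:,2]]*1000
m=(abs(D[:,1])<20)&(D[:,2]>76)&(D[:,2]<90)&(abs(D[:,0]-30)<15);print(np.percentile(D[m],[2,98],axis=0))
"
```

```text
shift [256.7 125.6  38.9] turn [ 0.008  0.009 -1.203] rel to radial 56.9
618 ((547.4270629882812, -29.022838592529297), (9.650938034057617, 45.34407043457031), 7.847685813903809) 0.0821432090989776
[[ 20.87949112 -18.98855611  80.37668468]
 [ 30.36271771  19.26190554  83.62466431]]
```

The rib is at detector x = 25.6 mm, so the lid is shut. Next is the red cube.

Request:
step_arm([
  [257, 126, 20, 0, 0, -1.203, 70],
  [257, 126, 20, 0, 0, -1.203, 70],
  [257, 126, 20, 0, 0, -1.203, 70],
  [257, 126, 20, 0, 0, -1.203, 70],
  [257, 126, 20, 0, 0, -1.203, 70],
  [257, 126, 20, 0, 0, -1.203, 70],
  [257, 126, 20, 0, 0, -1.203, 70],
  [257, 126, 20, 0, 0, -1.203, 70],
])

```text
clock: 15.75
tcp_pos: [0.634, 0.2395, 0.1605]
orientation: [-0.337, -3.122, 0.001]
contact_force: [0.1, 0.1, -0.0]
grip_width: 0.0697
gripper_force: 0.0
```

Request:
step_arm([
  [0, 0, 50, 0, 0, 0, 70],
  [0, 0, 90, 0, 0, 0, 70],
  [0, 0, 90, 0, 0, 0, 70],
  [0, 0, 90, 0, 0, 0, 70],
])

```text
clock: 16.15
tcp_pos: [0.6344, 0.2376, 0.0715]
orientation: [-0.35, -3.121, 0.001]
contact_force: [0.0, 0.3, 1.0]
grip_width: 0.0701
gripper_force: 0.0
```

```bash
python3 -c "
from h import *
plan(.639,.2375,.017,77.3)
"
```

```text
shift [-4.6  0.9 54.5] turn [-0.001 -0.001 -0.002] rel to radial 56.9
```

Request:
step_arm([
  [-5, 1, 10, 0, 0, 0, 70],
  [-5, 1, 35, 0, 0, 0, 70],
  [-5, 1, 50, 0, 0, 0, 70],
  [-5, 1, 54, 0, 0, 0, 60],
  [-5, 1, 54, 0, 0, 0, 20],
  [-5, 1, 54, 0, 0, 0, 20],
  [-5, 1, 54, 0, 0, 0, 20],
  [-5, 1, 54, 0, 0, 0, 20],
])

```text
clock: 16.95
tcp_pos: [0.6405, 0.2381, 0.0188]
orientation: [0.351, 3.12, 0.002]
contact_force: [-1.1, -0.0, 3.2]
grip_width: 0.0333
gripper_force: 40.9
```

Request:
step_arm([
  [0, 0, 0, 0, 0, 0, 20],
  [0, 0, -15, 0, 0, 0, 20],
  [0, 0, -50, 0, 0, 0, 20],
  [0, 0, -90, 0, 0, 0, 20],
  [0, 0, -130, 0, 0, 0, 20],
  [0, 0, -150, 0, 0, 0, 20],
  [0, 0, -150, 0, 0, 0, 20],
  [0, 0, -150, 0, 0, 0, 20],
])

```text
clock: 17.75
tcp_pos: [0.6396, 0.2371, 0.1677]
orientation: [0.351, 3.122, -0.001]
contact_force: [-1.0, -0.8, -2.3]
grip_width: 0.0332
gripper_force: 40.4
```

```bash
python3 -c "
from h import *
plan(.628,-.230,.165,64.7);plan(.628,-.230,.165,64.7+180);print(r.get_obs()['joints'])
"
```

```text
shift [ -92.4 -458.1    3. ] turn [-0.001  0.     0.218] rel to radial 84.8
shift [ -92.4 -458.1    3. ] turn [-0.001  0.     0.218] rel to radial 84.8
[ 0.09129538  0.68673869 -0.82399014  1.55240676  0.53774591  1.1417776
  0.49889838]
```

Request:
step_arm([
  [-8, -35, 0, 0, 0, 0.03, 20],
  [-17, -80, 0, 0, 0, 0.06, 20],
  [-26, -126, 0, 0, 0, 0.09, 20],
  [-35, -172, 0, 0, 0, 0.11, 20],
  [-44, -218, 0, 0, 0, 0.13, 20],
  [-53, -264, 0, 0, 0, 0.15, 20],
  [-62, -310, 0, 0, 0, 0.18, 20],
  [-71, -355, 0, 0, 0, 0.218, 20],
])

```text
clock: 18.55
tcp_pos: [0.6285, -0.1267, 0.1656]
orientation: [-0.69, -3.061, 0.001]
contact_force: [0.8, -0.4, -2.2]
grip_width: 0.0337
gripper_force: 40.4
```

Request:
step_arm([
  [0, -30, 0, 0, 0, 0, 20],
  [0, -30, 0, 0, 0, 0, 20],
  [0, -30, 0, 0, 0, 0, 20],
  [0, -30, 0, 0, 0, 0, 20],
])

```text
clock: 18.95
tcp_pos: [0.6171, -0.1498, 0.1668]
orientation: [-0.685, -3.064, -0.002]
contact_force: [-0.4, -0.5, -0.5]
grip_width: 0.0335
gripper_force: 40.5
```

```bash
python3 -c "
from h import *
f=grab('wrist','w5.png')
P=cloud(f).reshape(-1,3);P=P[np.isfinite(P[:,2])]
c,s=np.cos(np.radians(-25.3)),np.sin(np.radians(-25.3))
D=np.c_[(P[:,0]-.628)*c+(P[:,1]+.230)*s,-(P[:,0]-.628)*s+(P[:,1]+.230)*c,P[:,2]]*1000
m=(abs(D[:,1])<50)&(abs(D[:,0])<60)&(D[:,2]>10)&(D[:,2]<18);print(m.sum(),np.percentile(D[m],[0,1,99,100],axis=0)); toprect(f,(.628,-.23),.011,.017,.055)
plan(.628,-.230,.1,64.7);print(r.get_obs()['joints'])
"
```

```text
994 [[-40.35588088 -30.90981827  10.00146627]
 [-40.05255707 -30.56739268  10.13349959]
 [ 36.12510143  27.33712041  15.92357228]
 [ 36.90450789  27.56687973  16.50325435]]
955 ((625.858642578125, -230.754150390625), (58.34218978881836, 77.17418670654297), 64.46459197998047) 0.014256883915039587
shift [-43.9 -68.4  67. ] turn [ 0.001 -0.001  0.002] rel to radial 84.8
[ 0.68957672  0.59709587 -0.77959959  1.67511974  0.4670272   1.06629268
  0.89646131]
```

View pics/w5.png

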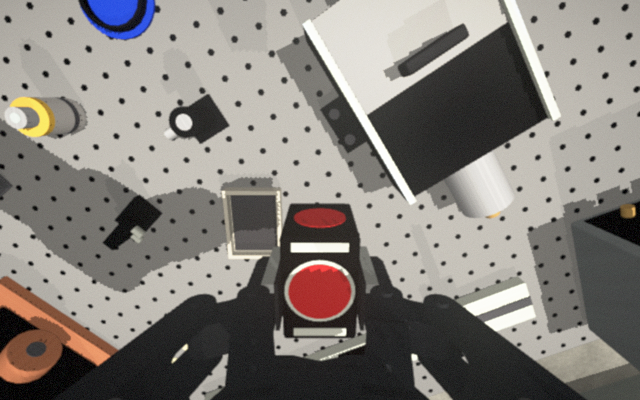

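The wrist view shows the case at (252,222), empty, with its long side along the cube's. It measures 58x77 mm centred on (0.626, -0.231).

Request:
step_arm([
  [-20, -30, 0, 0, 0, 0, 20],
  [-44, -66, 0, 0, 0, 0, 20],
  [-44, -66, 30, 0, 0, 0, 20],
  [-44, -66, 67, 0, 0, 0, 20],
  [-44, -66, 67, 0, 0, 0, 20],
  [-44, -66, 67, 0, 0, 0, 20],
])

```text
clock: 19.6
tcp_pos: [0.6292, -0.2282, 0.1007]
orientation: [-0.685, -3.065, -0.002]
contact_force: [0.2, 1.2, -1.0]
grip_width: 0.0336
gripper_force: 40.4
```

```bash
python3 -c "
from h import *
plan(.626,-.231,.0228,64.5)"
```

```text
shift [ 1.6 -4.  77.9] turn [ 0.001 -0.002  0.006] rel to radial 84.8
```

Request:
step_arm([
  [2, -4, 30, 0, 0, 0.006, 20],
  [2, -4, 55, 0, 0, 0.006, 20],
  [2, -4, 66, 0, 0, 0.006, 20],
  [2, -4, 72, 0, 0, 0.006, 20],
  [2, -4, 75, 0, 0, 0.006, 20],
  [2, -4, 77, 0, 0, 0.006, 20],
  [2, -4, 78, 0, 0, 0.006, 20],
  [2, -4, 78, 0, 0, 0.006, 20],
])

```text
clock: 20.4
tcp_pos: [0.6259, -0.2328, 0.0233]
orientation: [0.698, 3.062, -0.0]
contact_force: [-0.7, -0.6, -1.2]
grip_width: 0.0335
gripper_force: 40.5
```

Request:
step_arm([
  [0, 0, 0.5, 0, 0, 0, 20],
  [0, 0, 0.5, 0, 0, 0, 20],
])

```text
clock: 20.6
tcp_pos: [0.6259, -0.2328, 0.0228]
orientation: [0.698, 3.062, -0.0]
contact_force: [-0.4, 0.4, 2.6]
grip_width: 0.0335
gripper_force: 40.8
```

Request:
step_arm([
  [0, 0, 0.4, 0, 0, 0, 36],
  [0, 0, 0.4, 0, 0, 0, 42],
  [0, 0, 0.4, 0, 0, 0, 48],
  [0, 0, 0.4, 0, 0, 0, 48],
  [0, 0, -30, 0, 0, 0, 48],
  [0, 0, -70, 0, 0, 0, 48],
  [0, 0, -110, 0, 0, 0, 60],
  [0, 0, -110, 0, 0, 0, 60],
])

```text
clock: 21.4
tcp_pos: [0.6294, -0.2328, 0.1385]
orientation: [0.695, 3.053, -0.0]
contact_force: [0.8, -0.1, -0.9]
grip_width: 0.0604
gripper_force: 0.0
```

Request:
step_arm([
  [0, 0, 0, 0, 0, 0, 70],
  [0, 0, 0, 0, 0, 0, 70],
])

```text
clock: 21.6
tcp_pos: [0.6246, -0.2327, 0.1309]
orientation: [-0.697, -3.061, 0.0]
contact_force: [-0.7, 1.1, 0.0]
grip_width: 0.0702
gripper_force: 0.0
```

```bash
python3 -c "
from h import *
f=grab('wrist','w6.png');toprect(f,(.626,-.231),.045,.056,.05)
toprect(f,(.452,-.338),.040,.05,.03);toprect(f,(.452,-.338),.053,.065,.03)
plan(.452,-.338,.15,40);print(r.get_obs()['joints'])"
```

```text
2762 ((624.5025024414062, -232.28848266601562), (33.960269927978516, 51.91133117675781), 64.2314224243164) 0.050789679626885825
1393 ((453.0083312988281, -337.904541015625), (30.212121963500977, 31.744409561157227), 56.623931884765625) 0.04625315794513266
770 ((452.223388671875, -339.0576171875), (18.517473220825195, 16.81542205810547), 61.604454040527344) 0.05819021748929895
shift [ 109.8 -169.6  -19.1] turn [-0.001 -0.002  0.425] rel to radial 76.8
[ 0.76132809  0.67742824 -0.73601841  1.62321424  0.5081443   1.04431247
  0.99559414]
```

View pics/w6.png

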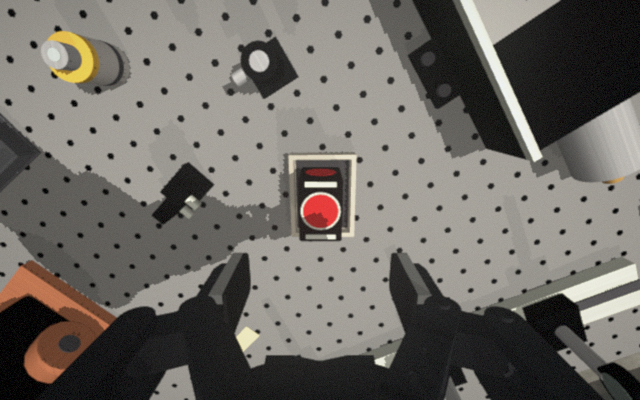

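The wrist view shows the red cube inside the case at (321,200), top at 50 mm and aligned. Next is the yellow objective at (80,58), which measures (0.4527, -0.3384).

Request:
step_arm([
  [20, -30, -19, 0, 0, 0.1, 70],
  [50, -75, -19, 0, 0, 0.25, 70],
  [80, -120, -19, 0, 0, 0.425, 70],
  [110, -170, -19, 0, 0, 0.425, 70],
  [110, -170, -19, 0, 0, 0.425, 70],
  [110, -170, 20, 0, 0, 0.425, 70],
  [110, -170, 50, 0, 0, 0.425, 70],
  [110, -170, 50, 0, 0, 0.425, 70],
])

```text
clock: 22.45
tcp_pos: [0.4497, -0.3364, 0.0778]
orientation: [-1.323, -2.84, -0.003]
contact_force: [-1.0, 1.1, 1.2]
grip_width: 0.0702
gripper_force: 0.0
```

Request:
step_arm([
  [0, 0, 0, 0, 0, 0, 70],
  [0, 0, 0, 0, 0, 0, 70],
])

```text
clock: 22.65
tcp_pos: [0.4541, -0.3382, 0.0834]
orientation: [1.326, 2.846, 0.0]
contact_force: [1.1, 0.3, -0.0]
grip_width: 0.0701
gripper_force: 0.0
```

```bash
python3 -c "
from h import *
plan(.4527,-.3384,.016,40)"
```

```text
shift [ 0.9 -1.3 67.4] turn [0.001 0.002 0.001] rel to radial 76.8
```

Request:
step_arm([
  [-1, -1, 25, 0, 0, 0, 70],
  [0, -1, 48, 0, 0, 0, 70],
  [0, -1, 62, 0, 0, 0, 65],
  [0, -1, 67, 0, 0, 0, 50],
  [0, -1, 67, 0, 0, 0, 36],
  [0, -1, 67, 0, 0, 0, 20],
  [0, -1, 67, 0, 0, 0, 20],
  [0, -1, 67, 0, 0, 0, 20],
], grip_force=40)

```text
clock: 23.45
tcp_pos: [0.4525, -0.3393, 0.016]
orientation: [1.327, 2.846, -0.0]
contact_force: [-0.1, 0.5, 2.2]
grip_width: 0.0309
gripper_force: 39.6
```

Request:
step_arm([
  [0, 0, 0, 0, 0, 0, 20],
  [0, 0, -10, 0, 0, 0, 20],
  [0, 0, -40, 0, 0, 0, 20],
  [0, 0, -80, 0, 0, 0, 20],
  [0, 0, -120, 0, 0, 0, 20],
  [0, 0, -150, 0, 0, 0, 20],
  [0, 0, -150, 0, 0, 0, 20],
  [0, 0, -150, 0, 0, 0, 20],
])

```text
clock: 24.25
tcp_pos: [0.4518, -0.339, 0.1657]
orientation: [1.328, 2.846, -0.001]
contact_force: [-0.6, -0.7, -0.8]
grip_width: 0.0311
gripper_force: 39.8
```

```bash
python3 -c "
from h import *
plan(.48,0,.167,40);plan(.3765,.2377,.167,40)"
```

```text
shift [241.7 239.5  -1.6] turn [-0.     0.001 -0.   ] rel to radial 40.0
shift [490.3 312.9  -1.9] turn [-0.     0.001 -0.   ] rel to radial 7.7
```

Request:
step_arm([
  [25, 25, 0, 0, 0, 0, 20],
  [55, 55, 0, 0, 0, 0, 20],
  [86, 86, 0, 0, 0, 0, 20],
  [117, 117, 0, 0, 0, 0, 20],
  [148, 148, 0, 0, 0, 0, 20],
  [180, 180, 0, 0, 0, 0, 20],
  [211, 211, 0, 0, 0, 0, 20],
  [242, 240, 0, 0, 0, 0, 20],
])

```text
clock: 25.05
tcp_pos: [0.479, 0.0024, 0.1638]
orientation: [-1.326, -2.845, 0.002]
contact_force: [0.5, -0.2, -0.9]
grip_width: 0.0309
gripper_force: 39.9
```

Request:
step_arm([
  [40, 12, 0, 0, 0, 0, 20],
  [80, 24, 0, 0, 0, 0, 20],
  [120, 35, 0, 0, 0, 0, 20],
  [160, 47, 0, 0, 0, 0, 20],
  [190, 56, 0, 0, 0, 0, 20],
  [205, 60, 0, 0, 0, 0, 20],
  [205, 60, 0, 0, 0, 0, 20],
  [205, 60, 0, 0, 0, 0, 20],
])

```text
clock: 25.85
tcp_pos: [0.394, 0.1954, 0.1641]
orientation: [-1.327, -2.846, 0.003]
contact_force: [-0.1, -0.5, -1.8]
grip_width: 0.0312
gripper_force: 39.9
```

```bash
python3 -c "
from h import *
print(r.get_obs()['contact_force'],r.get_obs()['gripper_force'])
f=grab('wrist','w7.png');im=f['image'];hsv=cv2.cvtColor(im,cv2.COLOR_RGB2HSV)
m=cv2.inRange(hsv,(18,120,80),(34,255,255));n,l,st,c=cv2.connectedComponentsWithStats(m)
for i in range(1,n):
    if st[i,4]>80: print(st[i],onz(f,c[i],.004).round(4))
plan(.3765,.2377,.1,40)"
```

```text
[-0.07964247 -0.45527012 -1.83303936] 39.937605410814285
[ 300  105   67   68 1014] [0.3716 0.2407 0.004 ]
[ 308  115   50   50 1967] [0.3739 0.2379 0.004 ]
[ 283  257   73   64 2372] [0.4682 0.1053 0.004 ]
shift [44.3 13.9 64.3] turn [-0.002 -0.    -0.001] rel to radial 7.7
```

View pics/w7.png

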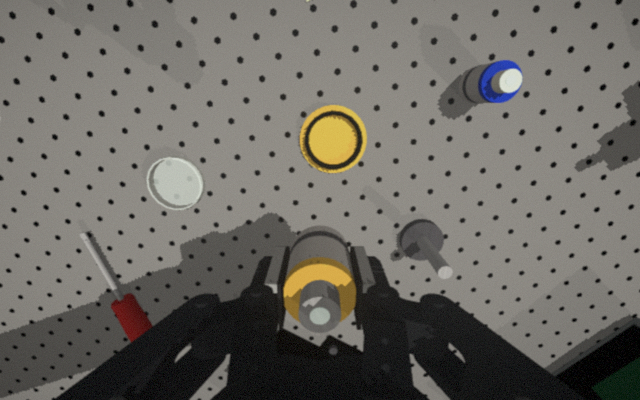

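The wrist view shows the yellow cup at (333,139), the objective held upright, and the blue objective at (498,81). The cup lies at about (0.375, 0.238).

Request:
step_arm([
  [25, 8, 0, 0, 0, 0, 20],
  [46, 14, 10, 0, 0, 0, 20],
  [46, 14, 40, 0, 0, 0, 20],
  [46, 14, 80, 0, 0, 0, 20],
  [46, 14, 90, 0, 0, 0, 20],
  [46, 14, 90, 0, 0, 0, 20],
  [46, 14, 90, 0, 0, 0, 20],
])

```text
clock: 26.6
tcp_pos: [0.3765, 0.2406, 0.076]
orientation: [1.329, 2.846, 0.001]
contact_force: [0.8, -0.5, -0.2]
grip_width: 0.0309
gripper_force: 40.0
```

```bash
python3 -c "
from h import *
plan(.375,.238,.020,40)"
```

```text
shift [-1.  -2.9 56. ] turn [ 0.001  0.    -0.001] rel to radial 7.6
```

Request:
step_arm([
  [-1, -3, 15, 0, 0, 0, 20],
  [-1, -3, 32, 0, 0, 0, 20],
  [-1, -3, 44, 0, 0, 0, 20],
  [-1, -3, 50, 0, 0, 0, 20],
  [-1, -3, 53, 0, 0, 0, 20],
  [-1, -3, 55, 0, 0, 0, 20],
  [-1, -3, 55.5, 0, 0, 0, 20],
  [-1, -3, 55.5, 0, 0, 0, 20],
])

```text
clock: 27.4
tcp_pos: [0.3743, 0.2381, 0.02]
orientation: [1.328, 2.847, 0.001]
contact_force: [-0.2, 0.2, -0.7]
grip_width: 0.0307
gripper_force: 40.0
```

Request:
step_arm([
  [0, 0, 0.3, 0, 0, 0, 20],
  [0, 0, 0.5, 0, 0, 0, 20],
])

```text
clock: 27.6
tcp_pos: [0.3742, 0.238, 0.0193]
orientation: [1.328, 2.847, 0.0]
contact_force: [-0.3, 0.1, -1.1]
grip_width: 0.031
gripper_force: 40.0
```

Request:
step_arm([
  [0, 0, 0.5, 0, 0, 0, 20],
  [0, 0, 0.8, 0, 0, 0, 20],
  [0, 0, 0.8, 0, 0, 0, 20],
])

```text
clock: 27.9
tcp_pos: [0.3742, 0.238, 0.0189]
orientation: [1.327, 2.846, -0.0]
contact_force: [-1.2, -1.9, 8.6]
grip_width: 0.0312
gripper_force: 41.2
```

Contact at about 9 N. I release, lift and check, then go for the blue objective.

Request:
step_arm([
  [0, 0, -0.2, 0, 0, 0, 33],
  [0, 0, -0.2, 0, 0, 0, 38],
  [0, 0, -0.2, 0, 0, 0, 48],
  [0, 0, -0.2, 0, 0, 0, 60],
  [0, 0, -30, 0, 0, 0, 60],
  [0, 0, -70, 0, 0, 0, 60],
  [0, 0, -110, 0, 0, 0, 70],
  [0, 0, -110, 0, 0, 0, 70],
])

```text
clock: 28.7
tcp_pos: [0.3764, 0.2401, 0.1325]
orientation: [1.326, 2.843, 0.01]
contact_force: [0.3, 0.5, 0.7]
grip_width: 0.0704
gripper_force: 0.0
```

Request:
step_arm([
  [0, 0, 0, 0, 0, 0, 70],
  [0, 0, 0, 0, 0, 0, 70],
])

```text
clock: 28.9
tcp_pos: [0.3736, 0.2371, 0.1275]
orientation: [-1.328, -2.846, 0.002]
contact_force: [0.0, 0.1, -0.6]
grip_width: 0.0695
gripper_force: 0.0
```

```bash
python3 -c "
from h import *
f=grab('wrist','w8.png');toprect(f,(.3745,.238),.044,.056,.03);toprect(f,(.3745,.238),.058,.067,.03)
toprect(f,(.444,.360),.040,.05,.03);toprect(f,(.444,.36),.053,.065,.03)
plan(.444,.36,.13,40)"
```

```text
887 ((373.78009033203125, 237.7808074951172), (30.93949317932129, 32.219749450683594), 41.31755828857422) 0.04948154080805223
428 ((373.8944396972656, 237.6363983154297), (16.17513084411621, 17.35838508605957), 40.40840148925781) 0.06148432557581368
1078 ((441.7728271484375, 360.9617919921875), (30.69049644470215, 31.640634536743164), 28.296480178833008) 0.04640165325697734
586 ((442.64984130859375, 361.2274169921875), (17.6595401763916, 16.880931854248047), 9.780251502990723) 0.058463889072487035
shift [ 48.7 133.1  -3. ] turn [-0.002 -0.    -0.   ] rel to radial 1.0
```

View pics/w8.png

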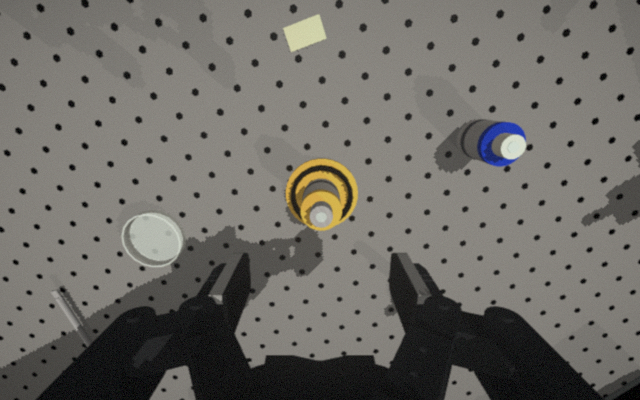

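The wrist view shows the yellow objective upright in its cup at (321,200), top at 61.5 mm, and the blue objective at (497,146), which measures (0.4423, 0.361).

Request:
step_arm([
  [16, 44, 0, 0, 0, 0, 70],
  [33, 90, 0, 0, 0, 0, 70],
  [49, 133, 0, 0, 0, 0, 70],
  [49, 133, 10, 0, 0, 0, 70],
  [49, 133, 40, 0, 0, 0, 70],
  [49, 133, 40, 0, 0, 0, 70],
  [49, 133, 40, 0, 0, 0, 70],
])

```text
clock: 29.65
tcp_pos: [0.4433, 0.36, 0.0872]
orientation: [-1.326, -2.846, 0.005]
contact_force: [0.5, 0.2, 0.1]
grip_width: 0.0702
gripper_force: 0.0
```

```bash
python3 -c "
from h import *
plan(.4423,.361,.016,40)"
```

```text
shift [ 1.4  0.1 71.2] turn [-0.003 -0.     0.   ] rel to radial 0.8
```

Request:
step_arm([
  [1, 0, 28, 0, 0, 0, 70],
  [1, 0, 52, 0, 0, 0, 70],
  [1, 0, 66, 0, 0, 0, 65],
  [1, 0, 71, 0, 0, 0, 50],
  [1, 0, 71, 0, 0, 0, 36],
  [1, 0, 71, 0, 0, 0, 20],
  [1, 0, 71, 0, 0, 0, 20],
  [1, 0, 71, 0, 0, 0, 20],
])

```text
clock: 30.45
tcp_pos: [0.4443, 0.3621, 0.0183]
orientation: [1.328, 2.846, 0.002]
contact_force: [-0.4, -0.8, 3.3]
grip_width: 0.0304
gripper_force: 40.0
```

Request:
step_arm([
  [0, 0, 0, 0, 0, 0, 20],
  [0, 0, -10, 0, 0, 0, 20],
  [0, 0, -40, 0, 0, 0, 20],
  [0, 0, -80, 0, 0, 0, 20],
  [0, 0, -120, 0, 0, 0, 20],
  [0, 0, -150, 0, 0, 0, 20],
  [0, 0, -150, 0, 0, 0, 20],
  [0, 0, -150, 0, 0, 0, 20],
])

```text
clock: 31.25
tcp_pos: [0.4439, 0.3614, 0.1678]
orientation: [1.328, 2.846, 0.001]
contact_force: [-0.8, 0.0, -2.5]
grip_width: 0.0309
gripper_force: 40.0
```

```bash
python3 -c "
from h import *
plan(.49,0,.167,40);plan(.391,-.2377,.167,40)"
```

```text
shift [-306.5 -196.9    0.8] turn [ 0.001  0.001 -0.   ] rel to radial 40.0
shift [-425.1 -425.5    0.7] turn [ 0.001  0.001 -0.   ] rel to radial 71.3
```

Request:
step_arm([
  [-32, -20, 0, 0, 0, 0, 20],
  [-72, -46, 0, 0, 0, 0, 20],
  [-112, -72, 0, 0, 0, 0, 20],
  [-152, -98, 0, 0, 0, 0, 20],
  [-192, -123, 0, 0, 0, 0, 20],
  [-232, -149, 0, 0, 0, 0, 20],
  [-270, -174, 0, 0, 0, 0, 20],
  [-306, -197, 0, 0, 0, 0, 20],
])

```text
clock: 32.05
tcp_pos: [0.488, -0.002, 0.1658]
orientation: [-1.328, -2.844, 0.002]
contact_force: [1.2, -0.0, -1.9]
grip_width: 0.031
gripper_force: 40.1
```

Request:
step_arm([
  [-18, -36, 0, 0, 0, 0, 20],
  [-38, -74, 0, 0, 0, 0, 20],
  [-58, -112, 0, 0, 0, 0, 20],
  [-76, -148, 0, 0, 0, 0, 20],
  [-90, -175, 0, 0, 0, 0, 20],
  [-95, -185, 0, 0, 0, 0, 20],
  [-95, -185, 0, 0, 0, 0, 20],
  [-95, -185, 0, 0, 0, 0, 20],
])

```text
clock: 32.85
tcp_pos: [0.4089, -0.1897, 0.1669]
orientation: [-1.326, -2.847, -0.002]
contact_force: [1.1, -0.1, -1.8]
grip_width: 0.031
gripper_force: 40.2
```

```bash
python3 -c "
from h import *
f=grab('wrist','w9.png');im=f['image'];hsv=cv2.cvtColor(im,cv2.COLOR_RGB2HSV)
m=cv2.inRange(hsv,(105,120,60),(130,255,255));n,l,st,c=cv2.connectedComponentsWithStats(m)
for i in range(1,n):
    if st[i,4]>80: print(st[i],onz(f,c[i],.004).round(4))
plan(.391,-.2377,.075,40)"
```

```text
[245 177  63  59 775] [ 0.3865 -0.2304  0.004 ]
[ 253  186   46   43 1525] [ 0.3894 -0.2397  0.004 ]
[ 283  254   73   63 2229] [ 0.4815 -0.2768  0.004 ]
shift [-25.2 -45.2  92. ] turn [ 0.001 -0.001  0.002] rel to radial 71.3
```

View pics/w9.png

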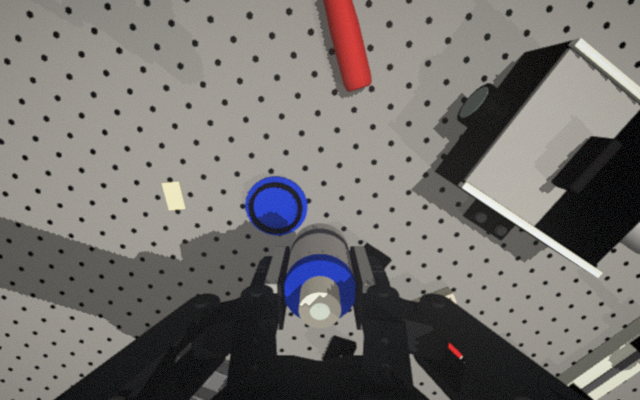

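The wrist view shows the blue cup at (276,207), the objective held upright, and the detector lid shut. The cup lies at about (0.390, -0.2387).

Request:
step_arm([
  [-12, -22, 0, 0, 0, 0, 20],
  [-25, -46, 10, 0, 0, 0, 20],
  [-25, -46, 40, 0, 0, 0, 20],
  [-25, -46, 80, 0, 0, 0, 20],
  [-25, -46, 90, 0, 0, 0, 20],
  [-25, -46, 90, 0, 0, 0, 20],
  [-25, -46, 90, 0, 0, 0, 20],
])

```text
clock: 33.6
tcp_pos: [0.3911, -0.2391, 0.0785]
orientation: [1.325, 2.847, 0.001]
contact_force: [0.2, 0.3, -2.0]
grip_width: 0.031
gripper_force: 40.2
```

```bash
python3 -c "
from h import *
plan(.390,-.2387,.0225,40)"
```

```text
shift [ 1.1 -0.6 56. ] turn [0.001 0.001 0.002] rel to radial 71.5
```

Request:
step_arm([
  [1, 0, 15, 0, 0, 0, 20],
  [1, 0, 32, 0, 0, 0, 20],
  [1, 0, 44, 0, 0, 0, 20],
  [1, 0, 50, 0, 0, 0, 20],
  [1, 0, 53, 0, 0, 0, 20],
  [1, 0, 54.5, 0, 0, 0, 20],
  [1, 0, 55, 0, 0, 0, 20],
  [1, 0, 55, 0, 0, 0, 20],
])

```text
clock: 34.4
tcp_pos: [0.3893, -0.2391, 0.0227]
orientation: [1.328, 2.847, -0.0]
contact_force: [0.0, -0.4, -1.9]
grip_width: 0.0311
gripper_force: 40.2
```

Request:
step_arm([
  [0, 0, 0.4, 0, 0, 0, 20],
  [0, 0, 0.8, 0, 0, 0, 20],
  [0, 0, 0.8, 0, 0, 0, 20],
])

```text
clock: 34.7
tcp_pos: [0.389, -0.239, 0.0216]
orientation: [1.328, 2.847, -0.0]
contact_force: [0.5, -0.1, -0.9]
grip_width: 0.0309
gripper_force: 40.2
```

Request:
step_arm([
  [0, 0, 0.4, 0, 0, 0, 20],
  [0, 0, 0.7, 0, 0, 0, 20],
  [0, 0, 0.7, 0, 0, 0, 20],
])

```text
clock: 35.0
tcp_pos: [0.3892, -0.2391, 0.0212]
orientation: [1.328, 2.847, -0.001]
contact_force: [-1.5, 0.5, 4.0]
grip_width: 0.0308
gripper_force: 41.0
```

Contact at about 6 N above the load. Release, lift, and check everything.

Request:
step_arm([
  [0, 0, 0, 0, 0, 0, 33],
  [0, 0, 0, 0, 0, 0, 38],
  [0, 0, 0, 0, 0, 0, 48],
  [0, 0, 0, 0, 0, 0, 60],
  [0, 0, -30, 0, 0, 0, 60],
  [0, 0, -70, 0, 0, 0, 60],
  [0, 0, -110, 0, 0, 0, 70],
  [0, 0, -110, 0, 0, 0, 70],
])

```text
clock: 35.8
tcp_pos: [0.3921, -0.2402, 0.1352]
orientation: [1.325, 2.84, -0.002]
contact_force: [0.6, -0.7, 0.6]
grip_width: 0.0697
gripper_force: 0.0
```

Request:
step_arm([
  [0, 0, -40, 0, 0, 0, 70],
  [0, 0, -40, 0, 0, 0, 70],
  [0, 0, -40, 0, 0, 0, 70],
])

```text
clock: 36.1
tcp_pos: [0.3891, -0.2393, 0.171]
orientation: [1.328, 2.846, -0.001]
contact_force: [-0.7, -0.2, -0.4]
grip_width: 0.0702
gripper_force: 0.0
```

```bash
python3 -c "
from h import *
f=grab('wrist');toprect(f,(.390,-.239),.044,.056,.03);toprect(f,(.390,-.239),.058,.067,.03)
toprect(f,(.548,-.03),.074,.09,.04)
f=grab('scene','s2.png')
f=grab('top');toprect(f,(.374,.2356),.044,.056,.03);toprect(f,(.546,-.032),.074,.09,.03);toprect(f,(.624,-.233),.045,.056,.05)"
```

```text
657 ((388.42156982421875, -238.4197998046875), (30.884395599365234, 31.69014549255371), 38.961036682128906) 0.04936503288851661
306 ((388.33294677734375, -238.73814392089844), (16.62825584411621, 16.319299697875977), 5.087059020996094) 0.061512923370430725
178 ((545.7648315429688, -47.63023376464844), (7.373064994812012, 16.00879669189453), 38.62885284423828) 0.07777609928481082
76 ((372.144775390625, 236.13555908203125), (30.265783309936523, 31.44597816467285), 22.275266647338867) 0.049185826267879276
60 ((545.5687255859375, -31.806732177734375), (10.140665054321289, 43.58246612548828), 8.398890495300293) 0.08081371163334011
204 ((622.75341796875, -233.71060180664062), (33.213321685791016, 52.32425308227539), 61.945884704589844) 0.04943752836832576
```

View pics/s2.png

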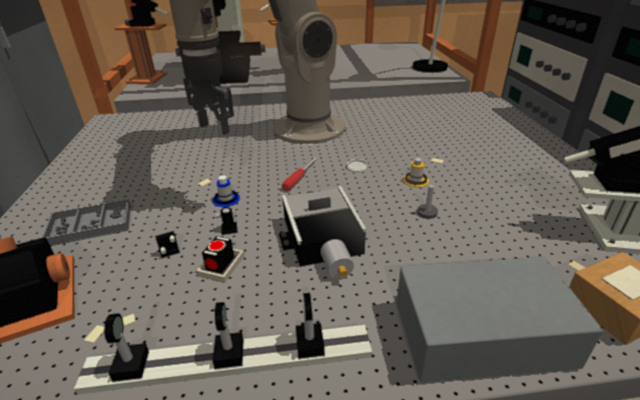

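The scene view shows the blue objective in its cup at (225,190), the yellow one at (417,172), the red cube in its case at (218,256), the lid shut at (320,212), and the arm clear. I hand in.

```bash
python3 -c "
from h import *
print(r.hand_in())"
```

```text
the job is handed in; nothing more can be done
None
```

The job is handed in at about 36 s on the robot's clock: the green cube is square in the detector seat with the lid shut, the red cube is in its case, and both objectives stand upright in the cups of their own colour.

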